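Load a power module through the swing gate of a test lane

TASK

Lay the blue power module lengthwise in the open entry of the loading lane, then slide it along the lane floor through the orange swing gate until it meets the sprung contact block at the far end, and press it there with about 10 N (never more than 18 N) for at least half a second. Then withdraw so that the module stays in the bay and the gate falls fully shut behind it. Do not lift the module over the gate or the lane walls into the bay, and leave the other things on the bench where they are.

Things in the scene. Friction and masses are not known exactly. Their poses are not given: they have to be found in the camera images.
- module_blue: Blue boxed power module, loose, about 0.05 kg (varies by 30 percent). Its solid is 34 mm along its x, 40 mm along its y (its length) and 20 mm high; small lugs make it look 35 x 42 x 21 mm. Origin at the centre of its underside, z up. It is symmetric, either end may go first.
- module_cream: Cream boxed power module, 37 x 53 x 26 mm, loose. Not part of the job, but it may stand on either side of the lane, where the blue one does not. Origin at the centre of its underside.
- transformer_0: Small ferrite transformer with yellow tape, 39 x 38 x 28 mm, loose bystander left at the back. Origin at the centre of its underside.
- pen: Black and white marker pen, 17 x 135 x 16 mm, loose bystander on the left at the back. Origin at the centre of its underside.
- lane: Loading lane fixed to the bench: aluminium base plate 4 mm thick (x -77 to +173 mm, y +-48 mm) with blue guide walls, all open from above. Origin under the middle of the gate at bench level; x runs along the lane from the entry through the gate into the bay, y to its left, z up. The lane floor, on which the module slides, is at z = 4 mm. Gate posts at x = -13 to 0 mm, 39 mm apart, up to z = 23 mm.
- entry (a point): Middle of the open entry of the lane, on its floor, at lane x = -38 mm; axes as the lane's. The entry runs from lane x = -75 to -12 mm; its walls stand only 12 mm above the floor, 50 mm apart at the mouth, narrowing to 39 mm at the gate.
- bay (a point): Point in the bay behind the gate, on its floor, at lane x = +70 mm; axes as the lane's. Bay walls stand 16 mm above the floor, 39 mm apart; up to lane x = 55 mm the left wall has a recess 14 mm deep for the open flap, ramped back by x = 74 mm.
- flap (a joint): Orange swing flap of the gate, rad: 0 = shut across the lane, up to 1.6 swung into the bay (to lane +x; only this way) about an upright hinge on its left (lane x 0, y +30 mm). A light spring (0.3 to 1.5 N at its tip) swings it shut. 3 mm thick, z = 6 to 22 mm; its tip sweeps a 48 mm circle about the hinge, so to shut it needs the module's rear end beyond lane x = 48 mm.
- contact_block (a joint): Black sprung contact block with brass pins at the bay's end, 34 mm wide, z = 6.5 to 21.5 mm. Joint in m: 0 = free, grows as pressed to lane +x, 4 N per mm (10 N at 2.5 mm), bottoms at 7 mm. Its grey end stop is set differently each time: the free face lies anywhere from lane x = 98 to 124 mm and is found by feel. It pushes the module back slightly when let go.
There are look-alikes about, which are no part of the job. What is shaped like the module_blue but red is not meant. Leave any green look-alike of the part that bears contact_block alone.

How it is judged:
By the outcome, as a careful person would: the job done as asked, in the order asked, and still so for the second after the job is handed in, with the robot touching nothing.
It also fails if it takes over 70 s, if anything falls off the work surface, if the arm or the gripper's body presses on something with over 40 N, if the wrist force passes 120 N, or if a joint passes its speed limit or range.

ROBOT

A 7-joint arm with a two-finger parallel gripper is mounted at the origin on a cart in front of the work surface, level with it; the furniture and walls round the work are solid. World frame = base frame: x ahead of the robot, y to its left, z up, the work surface at z = 0. Lengths are in m, angles in rad, forces in N, time in s.
With the tool pointing down it reaches from about 0.4 to 0.875 m from the base axis. Payload 19.3 kg.
Tool frame: the origin (TCP) lies midway between the tips of the shut fingers; the grasp point (between the pads) lies 19 mm behind it (bot.pinch_z is the distance from the TCP to the grasp point, in m); z points along the fingers, y is the line along which they close (so a half turn about z gives the same grasp; the last joint's range is limited). The gripper opens to 85 mm and grips with 20 to 120 N. Pads are 22 mm wide; open, the fingers measure 114 mm over their backs; the gripper's body (76 mm by 85 mm) begins 54 mm behind the grasp point. The pads swing forward as they close: fully open they stand 13 mm farther back than shut.
Start: joints at [1.233, 0.521, -0.036, 1.599, 0.021, 1.021, -0.113], TCP at [0.165, -0.603, 0.196] pointing down, gripper open.
Joint ranges: [-2.91, 2.91], [-0.3, 2.13], [-1.5, 1.42], [0.17, 2.43], [-1.26, 4.41], [0.16, 1.93], [-2.52, 2.52]. Speed limits (rad/s): [1.89, 1.89, 2.39, 2.39, 3.01, 3.01, 3.01].

INTERFACE

Orientations are given as [roll, pitch, yaw] about the fixed x, y, z axes, in that order (R = Rz(yaw) Ry(pitch) Rx(roll)).
In Python, from workcell import observe, viewer, bot gives the robot as it stands. The module is installed in compiled form; this text tells all that it offers.
- The arm moves only by the tool play_rows, never from a script. Its argument "motion" is a list of rows, each a list of 7 numbers: the shift along the tool's x, y, z in cm, then the turn, a rotation vector about the tool's x, y, z in rad, then the opening, from -1 (shut) to 1 (fully open), so that 0 is half open. A call has exactly 5 rows; each row is the pose to reach, as a shift and turn from the pose commanded when the call began, along the tool's axes at that moment; what a row does not reach only later rows make up. A row lasts 1/10 s, in which the tool goes at most 50 mm and 8.59 degrees, less where a joint would pass 70% of its speed; a pose out of reach is approached as far as the arm can. A call with a gripper value outside its range is refused whole. The fingers move at their own pace and stop on an object; "squeeze" is the grip in N (left out, the last holds). Time passes only in rows, so rows that repeat a pose let the fingers close, or fill a call up. It gives the time, the measured TCP pose, the force, the opening and the grip force at its end, in the units of the state.
- observe(): the state, without advancing time (a new reading comes with each control period).
- viewer.grab_frame(name): name is "scene" or "top" or "wrist"; returns (picture, depth): 420x560x3 uint8, red, green, blue; 420x560 float32, m along the optical axis (not along the pixel's ray), 0 where there is no reading.
- viewer.camera_info(name): a dict with "fx", "fy", "cx", "cy" (pixels), "R" (3x3) and "t" (3): a world point X has camera coordinates R X + t. Camera axes: x right, y down, z forward; pixel columns grow to the right and rows downward; lengths in m; the calibration is good to about 2 mm. A picture is of the moment at which its call begins: read the wrist's pose just before it. camera_info takes no time and is no camera call; for the wrist camera it gives the pose at the moment of the call.
- bot.job_done(): hands the job in; it is judged then, once.
The state is a dict: "clock": time; "qpos": joint angles; "qd": joint speeds; "joint_efforts": joint torques, N m; "position": TCP position; "tool_rot": TCP orientation; "force": force on the tool from outside, world axes, zero at the start; "moment": the same for the moment, N m; "grip_width": finger opening in m; "finger_force": force on a finger pad.
Only numpy, scipy, OpenCV 4.12 (cv2) and the standard library are available. Lean on these libraries where they do the work, as an engineer would, in place of code of your own. Each camera call takes 0.05 s, during which the arm holds its last target. There are 200 camera calls.

## Working session

There is one attempt and no reset: what is moved stays moved. The work goes in short steps, Python scripts to look and compute and a tool call to move; the robot and the scene stay as the last step left them, time stands still between calls to the robot, and variables do not carry over. Pictures are saved under pics/ and viewed, at most 13 in all, crops included, and the job is handed in when it is done.

Besides the shell and the picture viewer there is one more tool, called as name(argument=value, ...), one argument or row to a line, values as JSON. play_rows: Moves the arm, as the interface text tells. Its arguments: {"type":"object","properties":{"motion":{"type":"array"},"squeeze":{"type":"number"}},"required":["motion"]}

```bash
mkdir -p pics
cat > h.py <<'E'
import numpy as np, cv2
from workcell import observe, viewer, bot
def grab(n):
    ci=viewer.camera_info(n); p,d=viewer.grab_frame(n); return p,d,ci
def pts(d,ci):
    v,u=np.mgrid[:d.shape[0],:d.shape[1]]
    c=np.stack([(u-ci['cx'])/ci['fx']*d,(v-ci['cy'])/ci['fy']*d,d],-1)
    return (c-ci['t'])@np.array(ci['R'])
def ray(u,v,z,ci):
    R=np.array(ci['R']); o=-R.T@ci['t']; w=R.T@np.array([(u-ci['cx'])/ci['fx'],(v-ci['cy'])/ci['fy'],1])
    return o+w*(z-o[2])/w[2]
def save(n,p): cv2.imwrite('pics/'+n,p[...,::-1])
E
python3 - <<'E'
from h import *
for n in("scene","top"):
    p,d,ci=grab(n); save(n+'.png',p); np.savez(n+'.npz',p=p,d=d,**ci)
    print(n,ci)
print(observe())
E
```

```text
scene {'fx': 397.63608679596535, 'fy': 397.63608679596535, 'cx': 285.51429621972795, 'cy': 210.89010226408863, 'R': array([[-0.70238201, -0.71155004,  0.0188692 ],
       [-0.32183971,  0.29382506, -0.9000478 ],
       [ 0.6348848 , -0.63825024, -0.4353825 ]]), 't': array([0.37692068, 0.18032885, 0.81517177])}
top {'fx': 482.6137352532706, 'fy': 482.6137352532706, 'cx': 279.83891044066974, 'cy': 208.68436550032877, 'R': array([[ 0.0095459 , -0.99987817, -0.01234956],
       [-0.99491435, -0.00825864, -0.10038538],
       [ 0.10027116,  0.01324502, -0.99487198]]), 't': array([0.03988073, 0.51894846, 1.07274419])}
{'clock': 0.1, 'qpos': array([ 1.23279596,  0.5219322 , -0.03631666,  1.59993792,  0.02119369,
        1.0211043 , -0.11280364]), 'qd': array([ 0.00058681, -0.0014908 ,  0.00196392, -0.00158225, -0.00091161,
        0.00015594,  0.00017717]), 'joint_efforts': array([ 3.10665593e-03, -9.28502512e+01,  1.98423408e+00, -3.70533299e+01,
        1.81485701e-02,  5.43477800e-03, -3.88726150e-06]), 'position': array([ 0.1652548 , -0.60241262,  0.19520195]), 'tool_rot': array([-3.14059805e+00,  6.96422798e-05,  2.67772904e-01]), 'force': array([-0.05045585, -0.01080244, -0.08937015]), 'moment': array([ 0.01783532, -0.01815028,  0.0004518 ]), 'finger_force': 0.0, 'grip_width': 0.08541265285870302}
```

View pics/top.png

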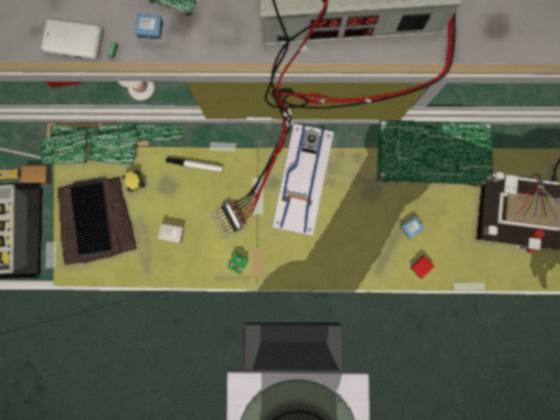

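View pics/scene.png

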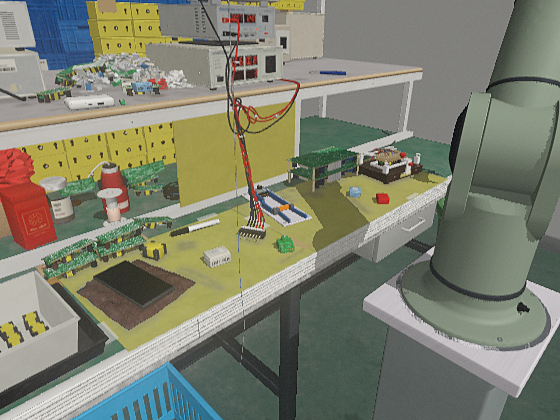

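Top view: blue box at (412,226), red look-alike at (423,267), another blue box on the rear shelf at (148,26), green piece at (238,261) and cream module at (171,233). The lane runs from (294,230) up to (312,130), with the orange gate near (297,197). I choose the bench box at (412,226) and check it close up.

```bash
cat > m.py <<'E'
from h import *
f=np.load('top.npz'); p,d=f['p'],f['d']; ci={k:f[k] for k in('fx','fy','cx','cy','R','t')}
P=pts(d,ci); hsv=cv2.cvtColor(p,cv2.COLOR_RGB2HSV); H,S,V=[hsv[...,i].astype(int) for i in range(3)]
blue=(H>95)&(H<125)&(S>70)
def rep(name,m,box):
    u0,v0,u1,v1=box; k=np.zeros_like(m); k[v0:v1,u0:u1]=m[v0:v1,u0:u1]
    q=P[k]; q=q[q[:,2]<.3]
    z=np.percentile(q[:,2],85); 
    t=q[abs(q[:,2]-z)<.004]
    r=cv2.minAreaRect((t[:,:2]*1000).astype(np.float32)); print(name,k.sum(),'z',z.round(4),'mean',t.mean(0).round(4),'rect',np.round(r[0],1),np.round(r[1],1),round(r[2],1)); return q
rep('mod',blue,(395,205,430,245))
rep('red',((H<8)|(H>172))&(S>120),(405,250,440,285))
rep('orange',(H>3)&(H<18)&(S>100),(280,185,315,212))
# plate edges: white-ish, low saturation
q=P[125:240,265:340]; s=S[125:240,265:340]
k=(s<60)&(abs(q[...,2]-.004)<.006); r=cv2.minAreaRect((q[k][:,:2]*1000).astype(np.float32)); print('plate',r)
for b in [(275,120,335,150)]:
    kk=(V<80); rep('black',kk,b)
w=P[120:240,265:340]; bw=blue[120:240,265:340]; t=w[bw]; print('walls',len(t),np.percentile(t[:,2],[10,50,90]))
a=cv2.resize(p[115:245,255:345],None,fx=4.4,fy=4.4,interpolation=cv2.INTER_CUBIC)
b=cv2.resize(p[200:285,380:445],None,fx=4.4,fy=4.4,interpolation=cv2.INTER_CUBIC)
o=np.zeros((a.shape[0],a.shape[1]+b.shape[1],3),np.uint8); o[:,:a.shape[1]]=a; o[:b.shape[0],a.shape[1]:]=b; save('crop.png',o)
E
python3 m.py
```

```text
mod 67 z 0.0226 mean [ 0.4796 -0.2484  0.0211] rect [ 480.1 -255.9] [29.6 37.4] 33.7
red 274 z 0.0227 mean [ 0.391  -0.278   0.0212] rect [ 391.3 -277.7] [33.  39.1] 45.5
orange 23 z 0.0238 mean [0.5457 0.0048 0.0227] rect [545.5   4.3] [39.5  2.6] 79.2
plate ((591.0379638671875, -6.43115234375), (261.3863830566406, 175.60330200195312), 0.2934126853942871)
black 109 z 0.1346 mean [0.6702 0.028  0.1345] rect [670.   27.4] [2.5 4.7] 17.6
walls 234 [0.01593209 0.02011014 0.02309942]
```

View pics/crop.png

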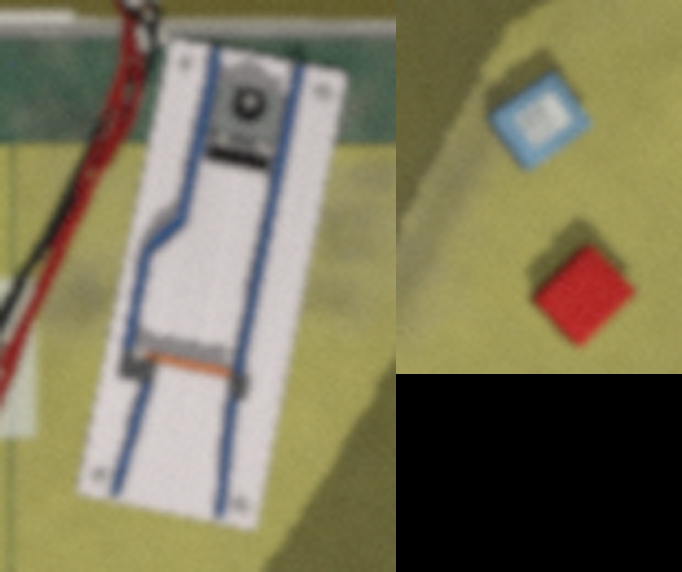

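Crop: blue module with white label at crop (540,120), i.e. top pixel (412.7,227), the right size; red one below at crop (583,297) rejected. Lane plate corners at crop (162,38), (348,72), (257,528), (78,492). Now I fit the lane and module poses.

```bash
cat > m2.py <<'E'
from m import *
print('----')
k=((S<60)&(V>140)).astype(np.uint8); k[:, :268]=0;k[:,345:]=0;k[:128]=0;k[240:]=0
k=cv2.morphologyEx(k,cv2.MORPH_OPEN,np.ones((3,3)));k=cv2.morphologyEx(k,cv2.MORPH_CLOSE,np.ones((9,9)))
n,l,st,_=cv2.connectedComponentsWithStats(k); i=1+st[1:,4].argmax(); c=max(cv2.findContours((l==i).astype(np.uint8),0,1)[0],key=len)
W=np.array([ray(u,v,.004,ci)[:2]*1000 for u,v in c[:,0]],np.float32); r=cv2.minAreaRect(W);print('plate mask',r)
C=[ray(x/4.4+255-.4,y/4.4+115-.4,.004,ci)[:2] for x,y in[(162,38),(348,72),(257,528),(78,492)]]; C=np.array(C)
print('corners',C.round(4).tolist()); L=[np.linalg.norm(C[i]-C[(i+1)%4]) for i in range(4)];print(np.round(L,4))
ax=(C[0]+C[1]-C[2]-C[3]);yaw=np.arctan2(ax[1],ax[0]); u=ax/np.linalg.norm(ax); org=C.mean(0)-u*.048; print('lane org',org,'yaw',yaw)
M=np.array([ray((x-396)/4.4+380-.4,y/4.4+200-.4,.020,ci)[:2] for x,y in[(490,120),(553,70),(590,125),(528,170)]])
for i in range(4): e=M[(i+1)%4]-M[i]; print('edge',np.linalg.norm(e).round(4),np.degrees(np.arctan2(e[1],e[0])).round(1))
print('mod c',M.mean(0))
kk=np.zeros_like(blue);kk[210:245,398:428]=1
t=P[kk&(P[...,2]>.014)&(P[...,2]<.03)]; print('top by depth',len(t),t.mean(0),cv2.minAreaRect((t[:,:2]*1000).astype(np.float32)))
# cables: points higher than 3cm near lane
q=P[(P[...,2]>.03)&(P[...,2]<.5)&(P[...,0]>.4)&(P[...,0]<.75)&(abs(P[...,1])<.12)]
for z0 in np.arange(.03,.5,.05):
    s=q[(q[:,2]>=z0)&(q[:,2]<z0+.05)]
    if len(s):print('z',z0.round(2),len(s),s.min(0).round(3),s.max(0).round(3))
E
python3 m2.py | sed -n '/----/,$p'
```

```text
----
plate mask ((591.3609619140625, -8.28985595703125), (99.68513488769531, 251.2185516357422), 78.33076477050781)
corners [[0.7242, 0.0194], [0.7061, -0.0805], [0.4613, -0.0324], [0.4794, 0.0618]]
[0.1015 0.2495 0.0959 0.2484]
lane org [0.5455663  0.00080813] yaw -0.18288094048995962
edge 0.0421 -51.5
edge 0.0339 -146.9
edge 0.04 126.0
edge 0.032 36.7
mod c [ 0.4795252  -0.25724601]
top by depth 289 [ 0.4805046  -0.25617207  0.02041116] ((480.72491455078125, -257.24652099609375), (35.11346435546875, 43.358802795410156), 34.68062973022461)
z 0.03 1043 [ 0.514 -0.12   0.03 ] [0.736 0.12  0.08 ]
z 0.08 706 [ 0.604 -0.12   0.08 ] [0.737 0.12  0.13 ]
z 0.13 612 [ 0.66 -0.12  0.13] [0.736 0.12  0.18 ]
z 0.18 1241 [ 0.681 -0.12   0.18 ] [0.736 0.12  0.23 ]
z 0.23 1222 [ 0.686 -0.119  0.23 ] [0.736 0.12  0.28 ]
z 0.28 3038 [ 0.688 -0.12   0.28 ] [0.75 0.12 0.33]
z 0.33 207 [0.708 0.02  0.331] [0.733 0.059 0.38 ]
z 0.38 263 [ 0.726 -0.002  0.38 ] [0.747 0.045 0.43 ]
z 0.43 149 [ 0.737 -0.018  0.431] [0.75  0.041 0.48 ]
z 0.48 14 [ 0.747 -0.02   0.48 ] [ 0.75  -0.015  0.488]
```

Choice confirmed: sizes and heights fit (module 35x43 mm at (0.480,-0.257), long axis about 125°; lane origin (0.545,0.001), yaw about -0.19). Moving above the module.

play_rows(
  motion=[
    [4, -2.5, 0, 0, 0, -0.07, 0.5],
    [8, -5, 0, 0, 0, -0.14, 0.5],
    [12, -7.5, 1, 0, 0, -0.21, 0.5],
    [16, -10, 2, 0, 0, -0.28, 0.5],
    [20, -12.5, 3, 0, 0, -0.34, 0.5],
  ],
  squeeze=25,
)

```text
clock: 0.6
position: [0.326, -0.4277, 0.1653]
tool_rot: [3.142, -0.0, 0.61]
force: [1.1, -1.4, 1.0]
grip_width: 0.064
finger_force: 0.0
```

```bash
cat >> h.py <<'E'
from scipy.spatial.transform import Rotation as Ro
def to(x,y,z,yaw):
    s=observe(); R=Ro.from_euler('xyz',s['tool_rot']); T=Ro.from_euler('xyz',[np.pi,0,yaw])
    d=R.inv().apply(np.array([x,y,z])-s['position']); print('shift cm',(d*100).round(2),'turn',(R.inv()*T).as_rotvec().round(4),'pos',s['position'].round(4),'F',s['force'].round(2),'w',round(s['grip_width'],4),'ff',s['finger_force'],'t',s['clock'])
LO=np.array([.545,.001]); LY=-.190
def lane(x,y): return LO+np.array([[np.cos(LY),-np.sin(LY)],[np.sin(LY),np.cos(LY)]])@[x,y]
E
python3 -c "
from h import *
to(.48,-.257,.12,.61)"
```

```text
shift cm [22.4  -5.16  4.53] turn [ 0.     -0.      0.0005] pos [ 0.326  -0.4277  0.1653] F [ 1.06 -1.37  1.04] w 0.064 ff 0.0 t 0.6
```

play_rows(
  motion=[
    [4.7, -1, 0.9, 0, 0, 0, 0.5],
    [9.4, -2, 1.8, 0, 0, 0, 0.5],
    [14, -3.1, 2.7, 0, 0, 0, 0.5],
    [18.7, -4.2, 3.6, 0, 0, 0, 0.5],
    [22.4, -5.2, 4.5, 0, 0, 0, 0.5],
  ],
)

```text
clock: 1.1
position: [0.4809, -0.2561, 0.1202]
tool_rot: [-3.141, -0.0, 0.609]
force: [0.4, 0.1, 0.3]
grip_width: 0.0639
finger_force: 0.0
```

```bash
python3 -c "
from h import *
p,d,ci=grab('wrist'); save('w1.png',p)
P=pts(d,ci); hsv=cv2.cvtColor(p,cv2.COLOR_RGB2HSV).astype(int)
k=((hsv[...,0]>95)&(hsv[...,0]<125)&(hsv[...,1]>70)).astype(np.uint8)
n,l,st,c=cv2.connectedComponentsWithStats(k)
for i in range(1,n):
    if st[i,4]>300:
        uv=cv2.findContours((l==i).astype(np.uint8),0,1)[0]; uv=max(uv,key=len)[:,0]
        W=np.array([ray(a,b,.0205,ci)[:2]*1000 for a,b in uv],np.float32); q=P[l==i]
        print(st[i],cv2.minAreaRect(W),np.percentile(q[:,2],[20,50,80]))
to(.48,-.257,.002,.61)"
```

```text
[  0   0  22  24 338] ((481.3083190917969, -21.900392532348633), (9.612370491027832, 22.69135856628418), 83.42499542236328) [0.01137507 0.01422839 0.01550926]
[254 172  47  37 487] ((481.37030029296875, -257.9350280761719), (31.09565544128418, 38.909095764160156), 34.904266357421875) [0.01907368 0.01984079 0.02050582]
shift cm [-0.75  0.31 11.7 ] turn [-0.0024 -0.0028  0.0049] pos [ 0.4842 -0.2506  0.119 ] F [ 2.91  9.99 -2.96] w 0.0639 ff 0.0 t 1.15
```

View pics/w1.png

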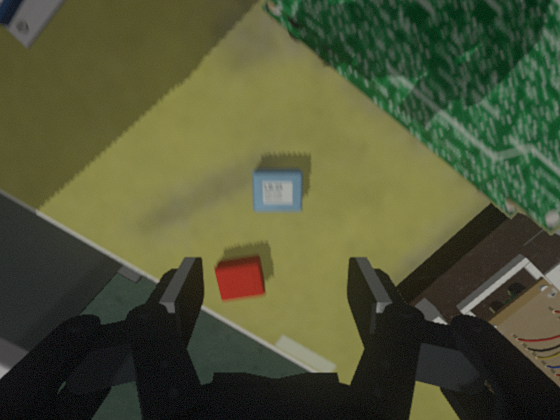

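The picture shows the blue module (277,190) between but ahead of the fingers (camera offset), red at (240,277), lane corner top-left. Module at (0.481,-0.258), angle 0.609; consistent. Descend.

play_rows(
  motion=[
    [0.1, 0, 3.5, 0, 0, 0, 0.5],
    [0.1, 0, 6.5, 0, 0, 0, 0.5],
    [0.1, 0, 8.5, 0, 0, 0, 0.5],
    [0.1, 0, 10, 0, 0, 0, 0.5],
    [0.1, 0, 10.5, 0, 0, 0, 0.5],
  ],
)

```text
clock: 1.65
position: [0.4791, -0.2578, 0.0141]
tool_rot: [-3.139, 0.001, 0.608]
force: [-0.3, -0.4, 1.3]
grip_width: 0.0642
finger_force: 0.0
```

```bash
python3 -c "
from h import *
to(.481,-.2577,.002,.61)"
```

```text
shift cm [0.16 0.1  1.21] turn [-0.0022  0.0013 -0.0021] pos [ 0.4791 -0.2578  0.0141] F [-0.33 -0.38  1.32] w 0.0642 ff 0.0 t 1.65
```

play_rows(
  motion=[
    [0.1, 0, 0.7, 0, 0, 0, 0.5],
    [0.15, 0.1, 1.1, 0, 0, 0, 0.5],
    [0.15, 0.1, 1.2, 0, 0, 0, 0.1],
    [0.15, 0.1, 1.2, 0, 0, 0, -0.3],
    [0.15, 0.1, 1.2, 0, 0, 0, -0.5],
  ],
)

```text
clock: 2.15
position: [0.4822, -0.2582, 0.0041]
tool_rot: [3.141, -0.0, 0.608]
force: [0.0, -0.7, -0.8]
grip_width: 0.0222
finger_force: 0.0
```

play_rows(
  motion=[
    [0, 0, 0, 0, 0, 0, -0.6],
    [0, 0, 0, 0, 0, 0, -0.6],
    [0, 0, 0, 0, 0, 0, -0.6],
    [0, 0, 0, 0, 0, 0, -0.6],
    [0, 0, 0, 0, 0, 0, -0.6],
  ],
)

```text
clock: 2.65
position: [0.482, -0.258, 0.0037]
tool_rot: [-3.142, 0.0, 0.608]
force: [-0.0, -0.4, 0.3]
grip_width: 0.017
finger_force: 0.0
```

Closed to 17 mm with no force: missed. Look.

```bash
python3 -c "
from h import *
p,d,ci=grab('wrist'); save('w2.png',p); q,_,c2=grab('scene')
print(observe())"
```

```text
{'clock': 2.75, 'qpos': array([ 0.49914602,  0.6826641 , -0.16019571,  1.93168495,  0.19623175,
        0.54216649, -0.7573119 ]), 'qd': array([ 0.00050511,  0.00128272,  0.00049944, -0.00120068,  0.00081987,
       -0.0008214 ,  0.00043982]), 'joint_efforts': array([ 2.60365290e-03, -9.24598932e+01, -6.33204002e-01, -2.19782871e+01,
        1.06462900e-02,  2.01753282e-03, -1.10665388e-05]), 'position': array([ 0.48195307, -0.25804965,  0.00367066]), 'tool_rot': array([-3.14149849e+00,  3.37273896e-05,  6.07731050e-01]), 'force': array([ 0.5240689 , -0.04226914,  0.86951782]), 'moment': array([0.05665727, 0.06559733, 0.00220581]), 'finger_force': 0.0, 'grip_width': 0.016734842983517073}
```

View pics/w2.png

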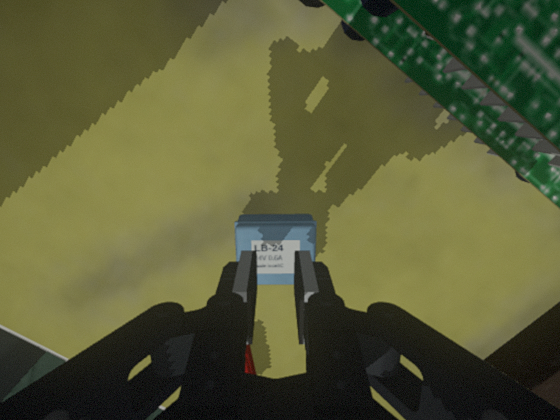

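```bash
cat > find.py <<'E'
from h import *
def find(name,zz=.0205):
    p,d,ci=grab(name)
    P=pts(d,ci); hsv=cv2.cvtColor(p,cv2.COLOR_RGB2HSV).astype(int)
    k=((hsv[...,0]>95)&(hsv[...,0]<125)&(hsv[...,1]>60)).astype(np.uint8)
    n,l,st,c=cv2.connectedComponentsWithStats(k)
    for i in range(1,n):
        if st[i,4]>40:
            uv=max(cv2.findContours((l==i).astype(np.uint8),0,1)[0],key=len)[:,0]
            W=np.array([ray(a,b,zz,ci)[:2]*1000 for a,b in uv],np.float32); q=P[l==i]; q=q[q[:,2]>.016]
            if len(q) and abs(np.median(q[:,0])-.48)<.15: print(name,st[i],cv2.minAreaRect(W),np.percentile(q[:,2],[20,50,80]).round(4),(q.min(0)).round(3),q.max(0).round(3))
    return p,d,ci,P
if __name__=='__main__':
    find('top'); p,d,ci,P=find('wrist')
    R=np.array(ci['R']); print('cam o',-R.T@ci['t'],'fwd',R[2])
    for v in(240,260,280,300):
        print(v,[P[v,u].round(4).tolist() for u in(243,248,277,303,310)])
E
python3 find.py
```

```text
top [402 219  14  10  50] ((487.9019470214844, -248.3277130126953), (9.884382247924805, 33.5230598449707), 36.96858215332031) [0.0201 0.0465 0.1155] [ 0.472 -0.257  0.017] [ 0.498 -0.218  0.192]
wrist [361   0  35  17 223] ((596.399658203125, -230.42068481445312), (5.92255973815918, 14.318663597106934), 34.8387565612793) [0.0545 0.0585 0.063 ] [ 0.544 -0.231  0.051] [ 0.586 -0.215  0.182]
wrist [ 235  215   81   47 2128] ((486.86865234375, -254.67156982421875), (25.18470001220703, 40.161155700683594), 34.813438415527344) [0.0192 0.0199 0.0205] [ 0.465 -0.278  0.016] [ 0.544 -0.215  0.182]
wrist [256 274  39  10 371] ((468.1366271972656, -267.6275329589844), (5.322138786315918, 19.897789001464844), 34.8043327331543) [0.0196 0.0201 0.0207] [ 0.461 -0.277  0.019] [ 0.544 -0.215  0.182]
cam o [ 0.54373777 -0.21494398  0.1815015 ] fwd [-0.24513403 -0.17143533 -0.95421132]
240 [[0.4767, -0.2419, 0.02], [0.4778, -0.2441, 0.0192], [0.4865, -0.2561, 0.0197], [0.4938, -0.2672, 0.019], [0.4958, -0.2702, 0.0188]]
260 [[0.4828, -0.2413, 0.0528], [0.4841, -0.243, 0.053], [0.4774, -0.2624, 0.0202], [0.4967, -0.2619, 0.0521], [0.4985, -0.2642, 0.0524]]
280 [[0.4837, -0.2424, 0.0691], [0.4842, -0.2442, 0.0679], [0.4679, -0.2691, 0.0203], [0.4958, -0.261, 0.0678], [0.4976, -0.2629, 0.0685]]
300 [[0.4847, -0.2432, 0.0826], [0.4819, -0.2465, 0.0761], [0.4476, -0.2834, 0.0007], [0.4924, -0.2628, 0.0752], [0.4978, -0.2609, 0.0835]]
```

```bash
python3 -c "
from h import *
p,d,ci=grab('wrist');P=pts(d,ci)
for v in range(244,266,2):
    print(v,[(P[v,u]*1000).round(0).astype(int).tolist() for u in(238,242,246,250,254,258,300,306,312)])
p,d,ci=grab('top');P=pts(d,ci)
R=Ro.from_euler('xyz',observe()['tool_rot']); pos=observe()['position']
q=P.reshape(-1,3); t=R.inv().apply(q-pos)*1000
k=(abs(t[:,0])<30)&(abs(t[:,1])<60)&(t[:,2]>-150)&(q[:,2]>.01)
print(k.sum(), np.c_[t[k],q[k]*1000].round(0)[::5][:40].tolist())
"
```

```text
244 [[474, -241, 21], [475, -242, 21], [476, -244, 20], [477, -246, 19], [478, -248, 21], [479, -249, 20], [492, -267, 21], [493, -270, 20], [495, -272, 21]]
246 [[472, -242, 19], [544, -215, 181], [475, -245, 19], [476, -247, 20], [478, -248, 21], [479, -250, 21], [491, -267, 21], [492, -270, 20], [494, -273, 20]]
248 [[472, -242, 20], [472, -244, 19], [474, -245, 21], [475, -247, 20], [476, -249, 19], [477, -251, 20], [490, -268, 20], [492, -271, 21], [493, -273, 20]]
250 [[470, -243, 20], [482, -240, 43], [483, -242, 43], [483, -243, 42], [485, -245, 43], [476, -251, 20], [496, -262, 42], [498, -263, 43], [492, -274, 20]]
252 [[470, -243, 20], [482, -241, 44], [483, -242, 45], [484, -243, 44], [485, -245, 44], [475, -252, 20], [497, -261, 46], [498, -263, 45], [491, -275, 20]]
254 [[469, -244, 22], [482, -241, 46], [483, -242, 47], [485, -243, 49], [485, -245, 47], [475, -252, 21], [496, -261, 47], [498, -263, 46], [490, -275, 20]]
256 [[467, -245, 19], [482, -241, 49], [483, -242, 49], [484, -244, 48], [485, -245, 49], [474, -253, 21], [496, -261, 48], [498, -263, 48], [489, -276
[... 1683 characters left out ...]
-31.0, -90.0, 467.0, -231.0, 93.0], [15.0, -57.0, -127.0, 462.0, -203.0, 131.0], [9.0, -47.0, -122.0, 463.0, -214.0, 125.0], [5.0, -43.0, -141.0, 462.0, -220.0, 145.0], [14.0, -59.0, -133.0, 460.0, -201.0, 137.0], [8.0, -49.0, -124.0, 460.0, -214.0, 128.0], [4.0, -44.0, -141.0, 460.0, -220.0, 145.0], [-1.0, -38.0, -148.0, 459.0, -228.0, 152.0], [7.0, -52.0, -132.0, 458.0, -212.0, 135.0], [2.0, -46.0, -143.0, 457.0, -219.0, 147.0], [9.0, -59.0, -131.0, 456.0, -204.0, 134.0], [4.0, -52.0, -137.0, 456.0, -213.0, 141.0], [-1.0, -45.0, -141.0, 456.0, -222.0, 145.0], [6.0, -58.0, -133.0, 454.0, -207.0, 137.0], [1.0, -50.0, -138.0, 454.0, -216.0, 142.0], [-5.0, -43.0, -149.0, 453.0, -226.0, 152.0]]
```

Wrist depth shows the fingertips at z≈0.042 while the reported TCP is at 0.004, so they closed above the module, which hasn't moved. Reopen and verify the tip offset before going lower.

play_rows(
  motion=[
    [-0.1, 0, 0, 0, 0, 0, -0.2],
    [-0.1, 0, 0, 0, 0, 0, 0.2],
    [-0.1, 0, 0, 0, 0, 0, 0.5],
    [-0.1, 0, 0, 0, 0, 0, 0.5],
    [-0.1, 0, 0, 0, 0, 0, 0.5],
  ],
)

```text
clock: 3.45
position: [0.4811, -0.2586, 0.0037]
tool_rot: [-3.142, -0.0, 0.608]
force: [0.0, -0.3, 0.3]
grip_width: 0.0642
finger_force: 0.0
```

```bash
cat > tip.py <<'E'
from h import *
s=observe(); p,d,ci=grab('wrist');P=pts(d,ci)
R=Ro.from_euler('xyz',s['tool_rot']); t=R.inv().apply(P.reshape(-1,3)-s['position'])*1000
print('pinch',bot.pinch_z,'pos',s['position'].round(4),'w',s['grip_width'],'F',s['force'].round(2))
m=(d.reshape(-1)>.02)&(abs(t[:,0])<14)&(P.reshape(-1,3)[:,2]>.026)&(abs(t[:,1])<65)
for sg in(-1,1):
    k=m&(t[:,1]*sg>0); a=t[k]
    print(sg,k.sum(),'tip z_tool max',np.percentile(a[:,2],[50,99,100]).round(1),'near tip xy',np.percentile(a[a[:,2]>a[:,2].max()-4],[2,98],axis=0).round(1).tolist())
E
python3 tip.py
```

```text
pinch 0.0187 pos [ 0.4811 -0.2586  0.0037] w 0.06422374710447051 F [ 0.04 -0.26  0.32]
-1 17790 tip z_tool max [-98.6 -47.6 -40.6] near tip xy [[-9.6, -32.2, -44.4], [8.7, -31.6, -40.9]]
1 18044 tip z_tool max [-98.9 -47.3 -40.3] near tip xy [[-9.8, 31.9, -44.3], [8.7, 32.5, -40.7]]
```

play_rows(
  motion=[
    [0, 0, 0.8, 0, 0, 0, 0.5],
    [0, 0, 1.5, 0, 0, 0, 0.5],
    [0, 0, 2.1, 0, 0, 0, 0.5],
    [0, 0, 2.5, 0, 0, 0, 0.5],
    [0, 0, 2.5, 0, 0, 0, 0.5],
  ],
)

```text
clock: 4.0
position: [0.4808, -0.2584, -0.0221]
tool_rot: [-3.141, 0.001, 0.608]
force: [0.5, -0.3, 0.9]
grip_width: 0.0645
finger_force: 0.0
```

play_rows(
  motion=[
    [0, 0, 0.3, 0, 0, 0, 0.5],
    [0, 0, 0.6, 0, 0, 0, 0.5],
    [0, 0, 0.9, 0, 0, 0, 0.5],
    [0, 0, 1.0, 0, 0, 0, 0.5],
    [0, 0, 1.0, 0, 0, 0, 0.5],
  ],
)

```text
clock: 4.5
position: [0.481, -0.2586, -0.0315]
tool_rot: [-3.141, 0.0, 0.608]
force: [-0.2, 0.8, -0.2]
grip_width: 0.064
finger_force: 0.0
```

```bash
sed -i 's/\[:,2\]>.026)/[:,2]>.003)\&(abs(t[:,1])>25)/' tip.py; python3 tip.py
```

```text
pinch 0.0187 pos [ 0.481  -0.2586 -0.0315] w 0.06399989978755996 F [-0.22  0.83 -0.16]
-1 14752 tip z_tool max [-96.6 -46.8 -40.5] near tip xy [[-10.5, -32.1, -44.2], [8.2, -31.6, -41.2]]
1 15018 tip z_tool max [-96.9 -47.  -40.9] near tip xy [[-10.0, 32.0, -44.8], [8.7, 32.5, -41.1]]
```

play_rows(
  motion=[
    [0, 0, 0.2, 0, 0, 0, 0.3],
    [0, 0, 0.2, 0, 0, 0, 0.1],
    [0, 0, 0.2, 0, 0, 0, -0.1],
    [0, 0, 0.2, 0, 0, 0, -0.2],
    [0, 0, 0.2, 0, 0, 0, -0.2],
  ],
  squeeze=25,
)

```text
clock: 5.05
position: [0.4812, -0.2586, -0.0332]
tool_rot: [3.142, -0.0, 0.608]
force: [-0.7, 0.2, 1.6]
grip_width: 0.0408
finger_force: 25.6
```

play_rows(
  motion=[
    [0, 0, 0, 0, 0, 0, -0.2],
    [0, 0, 0, 0, 0, 0, -0.2],
    [0, 0, 0, 0, 0, 0, -0.2],
    [0, 0, -0.3, 0, 0, 0, -0.2],
    [0, 0, -0.6, 0, 0, 0, -0.2],
  ],
)

```text
clock: 5.55
position: [0.4811, -0.2586, -0.0272]
tool_rot: [-3.141, 0.0, 0.608]
force: [0.3, -0.6, -0.7]
grip_width: 0.0405
finger_force: 25.3
```

Gripped at 40.5 mm. Lift, and carry towards the entry.

play_rows(
  motion=[
    [0, 0, -2, 0, 0, 0, -0.2],
    [0, 0, -4.5, 0, 0, 0, -0.2],
    [1, -1.3, -6.5, 0, 0, -0.08, -0.2],
    [3.5, -4.5, -6.5, 0, 0, -0.2, -0.2],
    [6, -7.5, -6.5, 0, 0, -0.34, -0.2],
  ],
)

```text
clock: 6.05
position: [0.4878, -0.1622, 0.0386]
tool_rot: [3.14, -0.0, 0.951]
force: [0.4, -0.1, -0.3]
grip_width: 0.0405
finger_force: 25.5
```

```bash
python3 -c "
from h import *
print(lane(-.046,0)); to(*lane(-.046,0),.04,LY+np.pi/2)"
```

```text
[0.49982781 0.00968751]
shift cm [14.69 -9.01 -0.15] turn [ 0.0017  0.     -0.4297] pos [ 0.4878 -0.1622  0.0386] F [ 0.45 -0.14 -0.29] w 0.0405 ff 25.466362237930298 t 6.05
```

play_rows(
  motion=[
    [4, -2.4, 0, 0, 0, -0.12, -0.2],
    [8, -4.8, 0, 0, 0, -0.24, -0.2],
    [11.5, -7, 0, 0, 0, -0.36, -0.2],
    [14, -8.5, 0, 0, 0, -0.43, -0.2],
    [14.7, -9, 0, 0, 0, -0.43, -0.2],
  ],
)

```text
clock: 6.55
position: [0.5006, 0.0126, 0.0381]
tool_rot: [3.141, -0.002, 1.384]
force: [0.1, 0.1, -0.5]
grip_width: 0.0405
finger_force: 25.5
```

play_rows(
  motion=[
    [0, 0, 0, 0, 0, 0, -0.2],
    [0, 0, 0, 0, 0, 0, -0.2],
    [0, 0, 0, 0, 0, 0, -0.2],
    [0, 0, 0, 0, 0, 0, -0.2],
    [0, 0, 0, 0, 0, 0, -0.2],
  ],
)

```text
clock: 7.05
position: [0.5003, 0.0084, 0.0377]
tool_rot: [3.142, 0.0, 1.376]
force: [0.8, 0.4, -0.7]
grip_width: 0.0409
finger_force: 25.5
```

```bash
python3 -c "
from h import *
s=observe();print(s['position'],s['tool_rot'],s['force'])
p,d,ci=grab('wrist');save('w3.png',p);np.savez('w3.npz',p=p,d=d,**ci)"
```

```text
[0.50029045 0.0083809  0.03772486] [3.14152904e+00 1.42438328e-04 1.37649825e+00] [ 0.75476964  0.35328467 -0.67802638]
```

View pics/w3.png

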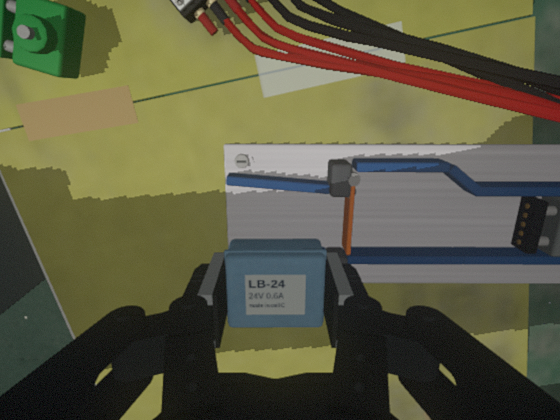

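View: module held level and aligned, lane ahead; left plate corner at (225,145), right bay wall's inner edge from (360,248) to (515,248), flap from (352,185) to (347,250), contact face at about (516,220). Refine the lane from these.

Run:
```python
from h import *
f=np.load('w3.npz'); p,d=f['p'],f['d']; ci={k:f[k] for k in('fx','fy','cx','cy','R','t')}; P=pts(d,ci)
hsv=cv2.cvtColor(p,cv2.COLOR_RGB2HSV).astype(int);H,S=hsv[...,0],hsv[...,1]
blue=(H>100)&(H<125)&(S>90)
def line(us,v0,v1,z,edge):
    w=[]
    for u in us:
        c=np.flatnonzero(blue[v0:v1,u])
        if len(c): w.append(ray(u,v0+c[edge]+(.5 if edge else -.5),z,ci)[:2])
    w=np.array(w,np.float32); vx,vy,x,y=cv2.fitLine(w,cv2.DIST_HUBER,0,.001,.001).ravel(); s=np.sign(vx); return np.arctan2(vy*s,vx*s),np.array([x,y])
Rl=line(range(365,510),238,275,.020,0)   # right wall inner top edge (nearest left)
Ro_=line(range(490,512),175,200,.020,-1)
print('right inner',Rl,'left inner',Ro_)
# plate left edge (y=+48) z=.004, mouth edge
g=(S<45)
w=np.array([ray(u,100+np.flatnonzero(g[100:170,u])[0]-.5,.004,ci)[:2] for u in range(420,525,3) if g[130:170,u].any()],np.float32)
a=[ray(u,v,.004,ci)[:2] for u,v in((225,145),(440,145))];e=a[1]-a[0];print('plate edge',np.arctan2(e[1],e[0]),a)
yaw=Rl[0]; n=np.array([-np.sin(yaw),np.cos(yaw)]);ux=np.array([np.cos(yaw),np.sin(yaw)])
print('lane axis y offset from: right',n@Rl[1]+.0195,'left bay',n@Ro_[1]-.0195,'plate',n@a[0]-.048, 'TCP',n@observe()['position'][:2],'assumed',n@LO)
ora=(H>5)&(H<16)&(S>140); ora[:180]=0; ora[255:]=0; ora[:,:335]=0; ora[:,365:]=0
v,u=np.nonzero(ora); q=np.array([ray(i,j,.022,ci)[:2] for i,j in zip(u,v)]); print('flap x',np.percentile(q@ux,[2,50,98]))
print('mouth x',a[0]@ux+.077,'assumed org x',LO@ux,'pins face x-rel',[ray(i,j,.0215,ci)[:2]@ux-LO@ux for i,j in((520,197),(513,248))])
# module top outline: corners
M=[ray(i,j,.0377+.0332+.021,ci)[:2] for i,j in((230,252),(322,252),(324,325),(228,325))]; print('module rel',[((m-LO)@ux,(m-LO)@n) for m in M])
```

```text
right inner (np.float32(-0.19440258), array([ 0.59391165, -0.02504219], dtype=float32)) left inner (np.float32(-0.19433054), array([0.633069  , 0.00144255], dtype=float32))
plate edge -0.19426940394388573 [array([0.47846158, 0.0598537 ]), array([0.60731259, 0.03450216])]
lane axis y offset from: right 0.10966161 left bay 0.1042119 plate 0.10315564703721934 TCP 0.10503391653530685 assumed 0.10626447971165182
flap x [0.52966331 0.53247434 0.53432945]
mouth x 0.5348863686705949 assumed org x 0.5345407981127501 pins face x-rel [np.float64(0.09763624859579612), np.float64(0.10030132741620956)]
module rel [(np.float64(-0.06383189174596082), np.float64(0.015220101736321856)), (np.float64(-0.02764527826204185), np.float64(0.015219869372061141)), (np.float64(-0.025411843198439178), np.float64(-0.01864931798818851)), (np.float64(-0.06599789288923644), np.float64(-0.01864447888583818))]
```

play_rows(
  motion=[
    [-0.1, 0, 1.5, 0, 0, 0, -0.2],
    [-0.1, 0, 3, 0, 0, 0, -0.2],
    [-0.1, 0, 4.5, 0, 0, 0, -0.2],
    [-0.1, 0, 5.5, 0, 0, 0, -0.2],
    [-0.1, 0, 6, 0, 0, 0, -0.2],
  ],
)

```text
clock: 7.6
position: [0.4997, 0.008, -0.0231]
tool_rot: [-3.141, 0.0, 1.378]
force: [0.1, 0.6, -0.5]
grip_width: 0.0405
finger_force: 25.5
```

play_rows(
  motion=[
    [0, 0, 0.2, 0, 0, 0, -0.2],
    [0, 0, 0.4, 0, 0, 0, -0.2],
    [0, 0, 0.5, 0, 0, 0, -0.2],
    [0, 0, 0.6, 0, 0, 0, -0.2],
    [0, 0, 0.6, 0, 0, 0, -0.2],
  ],
)

```text
clock: 8.1
position: [0.5002, 0.0081, -0.0282]
tool_rot: [3.141, -0.0, 1.378]
force: [-0.2, -0.1, -0.5]
grip_width: 0.0404
finger_force: 25.5
```

```bash
cat >> h.py <<'E'
LY=-.1943; UX=np.array([np.cos(LY),np.sin(LY)]); N=np.array([-UX[1],UX[0]]); LO=UX*.5345+N*.1037
def lp():
    s=observe(); r=s['position'][:2]-LO; print('t',round(s['clock'],2),'lane x,y mm',(r@UX*1000).round(2),(r@N*1000).round(2),'z',s['position'][2].round(4),'yaw',s['tool_rot'][2].round(4),'Flane',(s['force'][:2]@UX).round(2),(s['force'][:2]@N).round(2),s['force'][2].round(2),'w',round(s['grip_width'],4))
E
python3 -c "
from h import *
lp()"
```

```text
t 8.1 lane x,y mm -45.32 0.84 z -0.0282 yaw 1.3777 Flane -0.19 -0.18 -0.54 w 0.0404
```

play_rows(
  motion=[
    [0, 0, 0.1, 0, 0, 0, -0.2],
    [0, 0, 0.1, 0, 0, 0, -0.2],
    [0, 0, 0.1, 0, 0, 0, 0],
    [0, 0, 0.1, 0, 0, 0, 0.12],
    [0, 0, 0.1, 0, 0, 0, 0.12],
  ],
)

```text
clock: 8.6
position: [0.5001, 0.0081, -0.0293]
tool_rot: [3.142, -0.0, 1.378]
force: [-0.4, -0.2, 0.7]
grip_width: 0.0475
finger_force: 0.0
```

play_rows(
  motion=[
    [0, 0, -0.5, 0, 0, 0, 0.12],
    [0, 0, -1.5, 0, 0, 0, 0.12],
    [0, 0, -3, 0, 0, 0, 0.12],
    [0, -2, -4, 0, 0, 0, -0.5],
    [0, -4.2, -4, 0, 0, 0, -1],
  ],
)

```text
clock: 9.1
position: [0.4595, 0.0162, 0.0125]
tool_rot: [3.139, -0.001, 1.377]
force: [0.1, -0.2, -1.2]
grip_width: 0.0195
finger_force: 0.0
```

```bash
python3 -c "
from h import *
lp()
p,d,ci=grab('wrist');save('w4.png',p);np.savez('w4.npz',p=p,d=d,**ci)"
```

```text
t 9.1 lane x,y mm -86.76 0.9 z 0.0125 yaw 1.3769 Flane 0.1 -0.17 -1.19 w 0.0195
```

View pics/w4.png

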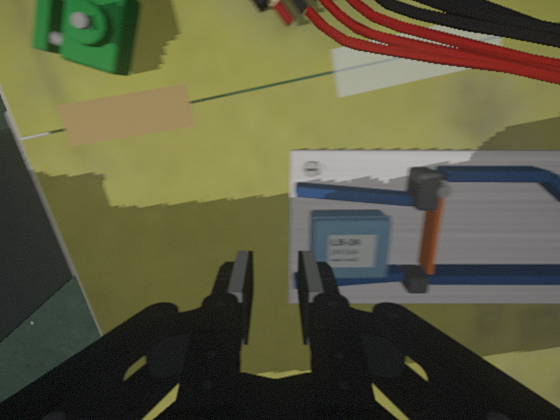

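Module lies in the entry, flat and lengthwise at (350,245), behind the flap at (432,238); fingers shutting behind it. Lower behind it.

play_rows(
  motion=[
    [-0.1, -0.4, 0, 0, 0, 0, -1],
    [-0.1, -0.4, 1, 0, 0, 0, -1],
    [-0.1, -0.4, 2.2, 0, 0, 0, -1],
    [-0.1, -0.4, 3.3, 0, 0, 0, -1],
    [-0.1, -0.4, 4, 0, 0, 0, -1],
  ],
)

```text
clock: 9.65
position: [0.4544, 0.016, -0.0309]
tool_rot: [-3.14, 0.0, 1.378]
force: [0.6, -0.7, 0.9]
grip_width: -0.0001
finger_force: 0.0
```

play_rows(
  motion=[
    [0, 0, 0, 0, 0, 0, -1],
    [0, 0, 0, 0, 0, 0, -1],
    [0, 0, 0, 0, 0, 0, -1],
    [0, 0, 0, 0, 0, 0, -1],
    [0, 0, 0, 0, 0, 0, -1],
  ],
)

```text
clock: 10.15
position: [0.455, 0.0159, -0.029]
tool_rot: [3.141, -0.0, 1.378]
force: [-0.0, 0.2, -0.6]
grip_width: 0.0
finger_force: 0.0
```

```bash
cat > mod.py <<'E'
from h import *
lp(); p,d,ci=grab('wrist'); P=pts(d,ci); hsv=cv2.cvtColor(p,cv2.COLOR_RGB2HSV).astype(int)
r=P[...,:2]-LO; X=r@UX*1000; Y=r@N*1000; Z=P[...,2]*1000
k=(abs(Z-24.5)<2.5)&(abs(Y)<22)&(hsv[...,2]>60)
a=np.c_[X[k],Y[k],Z[k]]; a=a[(a[:,0]<130)]
top=a[abs(a[:,2]-24.5)<1.6]; print('module top',len(top),np.percentile(top,[1,99],axis=0).round(1).tolist())
t=(P-observe()['position'])@np.diag([1,1,1]); m=(Z<60)&(Z>28)&(abs(Y)<15)&(X<110)
print('finger',m.sum(),np.percentile(X[m],[1,99]).round(1),np.percentile(Y[m],[1,99]).round(1),'zmin',Z[m].min() if m.any() else 0)
E
python3 mod.py
```

```text
t 10.15 lane x,y mm -91.15 -0.21 z -0.029 yaw 1.3776 Flane -0.08 0.21 -0.6 w 0.0
module top 5785 [[-88.4, -16.5, 23.0], [-26.6, 15.0, 25.6]]
finger 6582 [-125.3  -58.5] [-10.3  13. ] zmin 28.02261195928193
```

play_rows(
  motion=[
    [0, 0.7, 0, 0, 0, 0, -1],
    [0, 1.2, 0, 0, 0, 0, -1],
    [0, 1.8, 0, 0, 0, 0, -1],
    [0, 2.4, 0, 0, 0, 0, -1],
    [0, 3, 0, 0, 0, 0, -1],
  ],
)

```text
clock: 10.7
position: [0.4847, 0.01, -0.0293]
tool_rot: [-3.142, -0.0, 1.378]
force: [-0.4, 0.4, -0.2]
grip_width: 0.0
finger_force: 0.3
```

play_rows(
  motion=[
    [0, 0.7, 0, 0, 0, 0, -1],
    [0, 1.4, 0, 0, 0, 0, -1],
    [0, 2.1, 0, 0, 0, 0, -1],
    [0, 2.8, 0, 0, 0, 0, -1],
    [0, 3.5, 0, 0, 0, 0, -1],
  ],
)

```text
clock: 11.2
position: [0.5191, 0.0034, -0.0293]
tool_rot: [3.142, -0.0, 1.378]
force: [-3.2, 0.3, -0.5]
grip_width: -0.0
finger_force: 1.1
```

```bash
python3 mod.py; python3 -c "
from h import *
p,d,ci=grab('wrist');save('w5.png',p)"
```

```text
t 11.2 lane x,y mm -25.79 -0.18 z -0.0293 yaw 1.3777 Flane -3.23 -0.33 -0.5 w -0.0
module top 5072 [[-24.6, -12.6, 23.0], [27.2, 14.6, 25.6]]
finger 6777 [-60.1   7.1] [-10.4  13. ] zmin 28.013618652031838
```

View pics/w5.png

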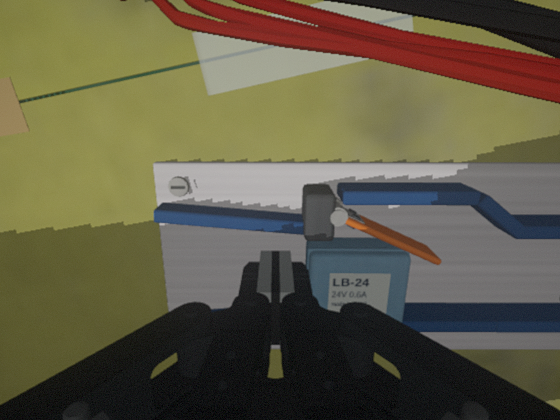

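Module at (357,280) is passing the gate, flap swung open along (340,215)-(437,262). Continue.

play_rows(
  motion=[
    [0, 0.7, 0, 0, 0, 0, -1],
    [0, 1.4, 0, 0, 0, 0, -1],
    [0, 2.1, 0, 0, 0, 0, -1],
    [0, 2.8, 0, 0, 0, 0, -1],
    [0, 3.4, 0, 0, 0, 0, -1],
  ],
)

```text
clock: 11.8
position: [0.5526, -0.0032, -0.0293]
tool_rot: [3.141, -0.0, 1.378]
force: [-0.7, -1.1, -0.0]
grip_width: 0.0003
finger_force: 0.6
```

play_rows(
  motion=[
    [0, 0.6, 0, 0, 0, 0, -1],
    [0, 1.1, 0, 0, 0, 0, -1],
    [0, 1.6, 0, 0, 0, 0, -1],
    [0, 2.0, 0, 0, 0, 0, -1],
    [0, 2.3, 0, 0, 0, 0, -1],
  ],
)

```text
clock: 12.3
position: [0.5748, -0.0075, -0.0293]
tool_rot: [3.142, -0.0, 1.378]
force: [-0.7, -1.3, -0.2]
grip_width: -0.0001
finger_force: 0.5
```

```bash
python3 mod.py
```

```text
t 12.3 lane x,y mm 30.93 -0.1 z -0.0293 yaw 1.3778 Flane -0.38 -1.44 -0.22 w -0.0001
module top 6537 [[29.7, -15.3, 23.0], [129.5, 16.5, 25.6]]
finger 6775 [-3.4 63.7] [-10.2  13.1] zmin 28.0052697213402
```

play_rows(
  motion=[
    [0, 0.25, 0, 0, 0, 0, -1],
    [0, 0.5, 0, 0, 0, 0, -1],
    [0, 0.75, 0, 0, 0, 0, -1],
    [0, 1, 0, 0, 0, 0, -1],
    [0, 1.2, 0, 0, 0, 0, -1],
  ],
)

```text
clock: 12.85
position: [0.5865, -0.0098, -0.0293]
tool_rot: [3.141, -0.0, 1.378]
force: [-1.9, -0.0, 0.0]
grip_width: -0.0001
finger_force: 0.5
```

play_rows(
  motion=[
    [0, 0.05, 0, 0, 0, 0, -1],
    [0, 0.1, 0, 0, 0, 0, -1],
    [0, 0.15, 0, 0, 0, 0, -1],
    [0, 0.2, 0, 0, 0, 0, -1],
    [0, 0.2, 0, 0, 0, 0, -1],
  ],
)

```text
clock: 13.35
position: [0.5883, -0.0101, -0.0293]
tool_rot: [3.142, -0.0, 1.378]
force: [-0.5, -1.2, -1.5]
grip_width: -0.0001
finger_force: 0.5
```

play_rows(
  motion=[
    [0, 0.05, 0, 0, 0, 0, -1],
    [0, 0.1, 0, 0, 0, 0, -1],
    [0, 0.15, 0, 0, 0, 0, -1],
    [0, 0.2, 0, 0, 0, 0, -1],
    [0, 0.2, 0, 0, 0, 0, -1],
  ],
)

```text
clock: 13.85
position: [0.5903, -0.0105, -0.0293]
tool_rot: [3.142, -0.0, 1.378]
force: [-0.7, -0.4, 0.8]
grip_width: -0.0
finger_force: 0.5
```

```bash
python3 mod.py; python3 -c "
from h import *
p,d,ci=grab('wrist');save('w6.png',p)"
```

```text
t 13.85 lane x,y mm 46.69 -0.07 z -0.0293 yaw 1.3777 Flane -0.59 -0.48 0.78 w -0.0
module top 6395 [[44.2, -15.2, 23.0], [129.6, 16.6, 25.6]]
finger 6804 [12.4 79.6] [-10.1  13.2] zmin 28.020519784284666
```

View pics/w6.png

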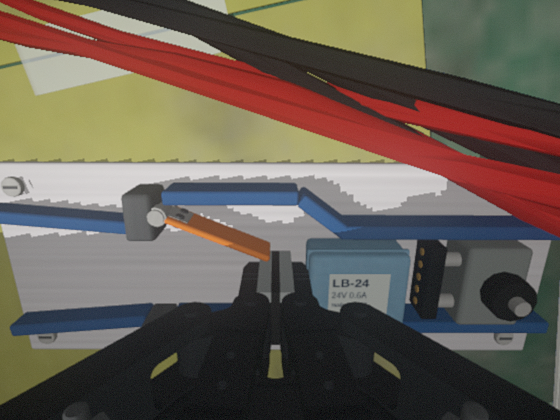

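Module at (357,280) nearly meets the pins at (418,275), a gap of roughly 3 mm; the flap tip rests on the fingers at (268,250).

play_rows(
  motion=[
    [0, 0.05, 0, 0, 0, 0, -1],
    [0, 0.1, 0, 0, 0, 0, -1],
    [0, 0.15, 0, 0, 0, 0, -1],
    [0, 0.2, 0, 0, 0, 0, -1],
    [0, 0.2, 0, 0, 0, 0, -1],
  ],
)

```text
clock: 14.45
position: [0.5923, -0.0109, -0.0293]
tool_rot: [3.141, -0.0, 1.378]
force: [-0.7, -1.2, -0.8]
grip_width: 0.0
finger_force: 0.5
```

play_rows(
  motion=[
    [0, 0.05, 0, 0, 0, 0, -1],
    [0, 0.1, 0, 0, 0, 0, -1],
    [0, 0.15, 0, 0, 0, 0, -1],
    [0, 0.15, 0, 0, 0, 0, -1],
    [0, 0.15, 0, 0, 0, 0, -1],
  ],
)

```text
clock: 14.95
position: [0.5937, -0.0112, -0.0293]
tool_rot: [3.141, -0.0, 1.378]
force: [-0.6, -2.0, -0.6]
grip_width: -0.0001
finger_force: 0.5
```

play_rows(
  motion=[
    [0, 0.05, 0, 0, 0, 0, -1],
    [0, 0.1, 0, 0, 0, 0, -1],
    [0, 0.15, 0, 0, 0, 0, -1],
    [0, 0.15, 0, 0, 0, 0, -1],
    [0, 0.15, 0, 0, 0, 0, -1],
  ],
)

```text
clock: 15.45
position: [0.5952, -0.0115, -0.0293]
tool_rot: [3.141, -0.0, 1.378]
force: [-0.3, -0.6, 0.3]
grip_width: 0.0002
finger_force: 0.4
```

play_rows(
  motion=[
    [0, 0.05, 0, 0, 0, 0, -1],
    [0, 0.1, 0, 0, 0, 0, -1],
    [0, 0.15, 0, 0, 0, 0, -1],
    [0, 0.15, 0, 0, 0, 0, -1],
    [0, 0.15, 0, 0, 0, 0, -1],
  ],
)

```text
clock: 15.95
position: [0.5966, -0.0118, -0.0293]
tool_rot: [3.142, -0.0, 1.378]
force: [-0.4, -0.9, -0.8]
grip_width: -0.0001
finger_force: 0.5
```

play_rows(
  motion=[
    [0, 0.05, 0, 0, 0, 0, -1],
    [0, 0.1, 0, 0, 0, 0, -1],
    [0, 0.15, 0, 0, 0, 0, -1],
    [0, 0.15, 0, 0, 0, 0, -1],
    [0, 0.15, 0, 0, 0, 0, -1],
  ],
)

```text
clock: 16.45
position: [0.5981, -0.0121, -0.0293]
tool_rot: [3.141, -0.0, 1.378]
force: [0.7, -0.5, 0.1]
grip_width: 0.0
finger_force: 0.4
```

play_rows(
  motion=[
    [0, 0.05, 0, 0, 0, 0, -1],
    [0, 0.1, 0, 0, 0, 0, -1],
    [0, 0.15, 0, 0, 0, 0, -1],
    [0, 0.15, 0, 0, 0, 0, -1],
    [0, 0.15, 0, 0, 0, 0, -1],
  ],
)

```text
clock: 16.95
position: [0.5992, -0.0122, -0.0293]
tool_rot: [-3.141, 0.0, 1.378]
force: [-4.5, 0.8, 2.3]
grip_width: 0.0002
finger_force: 2.3
```

```bash
python3 -c "
from h import *
lp();p,d,ci=grab('wrist');save('w7.png',cv2.resize(p[220:350,220:560],None,fx=2,fy=2))"
```

```text
t 16.95 lane x,y mm 55.78 0.03 z -0.0293 yaw 1.3779 Flane -4.56 -0.05 2.26 w 0.0002
```

View pics/w7.png

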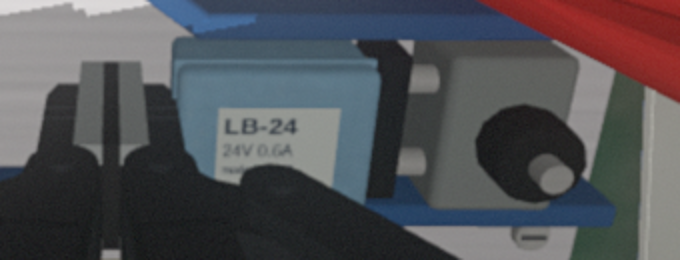

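Module now meets the block (contact line at crop x≈378), 4.5 N. Increase gently.

play_rows(
  motion=[
    [0, 0.03, 0, 0, 0, 0, -1],
    [0, 0.06, 0, 0, 0, 0, -1],
    [0, 0.1, 0, 0, 0, 0, -1],
    [0, 0.1, 0, 0, 0, 0, -1],
    [0, 0.1, 0, 0, 0, 0, -1],
  ],
)

```text
clock: 17.5
position: [0.5999, -0.0124, -0.0294]
tool_rot: [-3.14, 0.0, 1.378]
force: [-8.2, 2.3, 4.8]
grip_width: -0.0003
finger_force: 4.1
```

play_rows(
  motion=[
    [0, 0.04, 0, 0, 0, 0, -1],
    [0, 0.04, 0, 0, 0, 0, -1],
    [0, 0.04, 0, 0, 0, 0, -1],
    [0, 0.04, 0, 0, 0, 0, -1],
    [0, 0.04, 0, 0, 0, 0, -1],
  ],
)

```text
clock: 18.0
position: [0.6, -0.0124, -0.0294]
tool_rot: [-3.14, 0.0, 1.378]
force: [-9.1, 2.5, 7.0]
grip_width: -0.0002
finger_force: 4.8
```

play_rows(
  motion=[
    [0, 0, 0, 0, 0, 0, -1],
    [0, 0, 0, 0, 0, 0, -1],
    [0, 0, 0, 0, 0, 0, -1],
    [0, 0, 0, 0, 0, 0, -1],
    [0, 0, 0, 0, 0, 0, -1],
  ],
)

```text
clock: 18.5
position: [0.6001, -0.0124, -0.0294]
tool_rot: [-3.14, 0.0, 1.378]
force: [-8.4, 2.1, 6.3]
grip_width: -0.0003
finger_force: 4.8
```

play_rows(
  motion=[
    [0, 0, 0, 0, 0, 0, -1],
    [0, 0, 0, 0, 0, 0, -1],
    [0, 0, 0, 0, 0, 0, -1],
    [0, 0, 0, 0, 0, 0, -1],
    [0, 0, 0, 0, 0, 0, -1],
  ],
)

```text
clock: 19.0
position: [0.6, -0.0124, -0.0294]
tool_rot: [-3.14, 0.0, 1.378]
force: [-9.1, 1.2, 6.7]
grip_width: 0.0002
finger_force: 4.8
```

play_rows(
  motion=[
    [0, 0.04, 0, 0, 0, 0, -1],
    [0, 0.04, 0, 0, 0, 0, -1],
    [0, 0.04, 0, 0, 0, 0, -1],
    [0, 0.04, 0, 0, 0, 0, -1],
    [0, 0.04, 0, 0, 0, 0, -1],
  ],
)

```text
clock: 19.5
position: [0.6002, -0.0124, -0.0294]
tool_rot: [-3.14, 0.0, 1.378]
force: [-10.1, 1.5, 7.6]
grip_width: 0.0001
finger_force: 5.5
```

play_rows(
  motion=[
    [0, 0, 0, 0, 0, 0, -1],
    [0, 0, 0, 0, 0, 0, -1],
    [0, 0, 0, 0, 0, 0, -1],
    [0, 0, 0, 0, 0, 0, -1],
    [0, 0, 0, 0, 0, 0, -1],
  ],
)

```text
clock: 20.0
position: [0.6002, -0.0125, -0.0294]
tool_rot: [-3.14, 0.0, 1.378]
force: [-11.1, 1.9, 7.9]
grip_width: 0.0002
finger_force: 5.5
```

```bash
python3 -c "
from h import *
lp()"
```

```text
t 20.0 lane x,y mm 56.79 -0.05 z -0.0294 yaw 1.378 Flane -11.27 -0.31 7.87 w 0.0002
```

Held at about 10 N for over a second. Back off, then lift.

play_rows(
  motion=[
    [0, -0.1, 0, 0, 0, 0, -1],
    [0, -0.2, 0, 0, 0, 0, -1],
    [0, -0.35, 0, 0, 0, 0, -1],
    [0, -0.6, 0, 0, 0, 0, -1],
    [0, -0.9, 0, 0, 0, 0, -1],
  ],
)

```text
clock: 20.5
position: [0.5926, -0.011, -0.0292]
tool_rot: [3.141, -0.0, 1.378]
force: [-0.4, 0.2, -0.6]
grip_width: -0.0002
finger_force: 0.0
```

play_rows(
  motion=[
    [0, 0, -0.6, 0, 0, 0, -1],
    [0, 0, -1.6, 0, 0, 0, -1],
    [0, 0, -3, 0, 0, 0, -1],
    [0, 0, -5, 0, 0, 0, -1],
    [0, -1.5, -8, 0, 0, 0, -1],
  ],
)

```text
clock: 21.0
position: [0.5783, -0.0083, 0.0518]
tool_rot: [3.141, -0.0, 1.377]
force: [-0.1, 0.2, 0.4]
grip_width: 0.0001
finger_force: 0.0
```

play_rows(
  motion=[
    [0, -2, -1, 0, 0, 0, -1],
    [0, -4, -1, 0, 0, 0, -1],
    [0, -6, -1, 0, 0, 0, -1],
    [0, -6, -1, 0, 0, 0, -1],
    [0, -6, -1, 0, 0, 0, -1],
  ],
)

```text
clock: 21.5
position: [0.5196, 0.0033, 0.0618]
tool_rot: [3.14, -0.0, 1.378]
force: [0.3, -0.9, 0.5]
grip_width: 0.0
finger_force: 0.0
```

```bash
python3 -c "
from h import *
lp();p,d,ci=grab('wrist');save('w8.png',p)
P=pts(d,ci);r=P[...,:2]-LO; X=r@UX*1000; Y=r@N*1000; Z=P[...,2]*1000
k=(abs(Z-24)<2)&(abs(Y)<17)&(X>30)&(X<103); print('module',k.sum(),np.percentile(X[k],[1,99]),np.percentile(Y[k],[1,99]),np.percentile(Z[k],[5,95]))"
```

```text
t 21.5 lane x,y mm -25.33 -0.09 z 0.0618 yaw 1.3779 Flane 0.44 -0.78 0.47 w 0.0
module 2422 [ 68.29740947 102.52318452] [-16.71749878  14.43777699] [22.96444172 25.25378535]
```

View pics/w8.png

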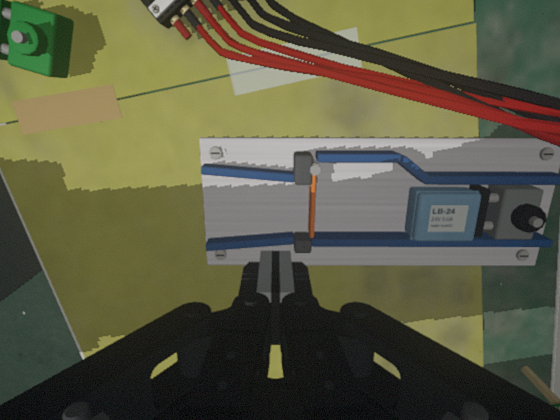

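The module stands in the bay against the contacts at (445,215), and the flap at (313,205) is straight across and shut. The gripper is clear of everything, so I hand in.

```bash
python3 -c "
from h import *
print(bot.job_done())"
```

```text
the job is handed in; nothing more can be done
None
```

The blue module sits in the bay against the contact block after a press of about 9–11 N (measured) held for over a second. The gate is shut behind it, and the job was handed in at about 21.5 s.

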